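# Clip the cartridge into the bay that holds it

### The arm

A 6-joint arm with a two-finger parallel gripper is mounted at the origin on a cart in front of the work surface, level with it; the furniture and walls round the work are solid. World frame = base frame: x ahead of the robot, y to its left, z up, the work surface at z = 0. Lengths are in m, angles in rad, forces in N, time in s.
With the tool pointing down it reaches from about 0.225 to 0.875 m from the base axis. Payload 3.4 kg.
Tool frame: the origin (TCP) lies between the finger pads; the fingertips stand 19 mm ahead of it and the grasp point (between the pads) is the TCP; y points along the fingers, x is the direction in which the jaws open and shut, and the axes are right-handed (so a half turn about y gives the same grasp; the last joint's range is limited). The gripper opens to 85 mm and grips with 20 to 120 N. Pads are 22 mm wide; open, the fingers measure 114 mm over their backs; the gripper's body (76 mm by 85 mm) begins 54 mm behind the grasp point. The pads swing forward as they close: fully open they stand 13 mm farther back than shut.
Start: joints at [1.037, 0.276, 1.505, -0, 1.361, -0.121], TCP at [0.231, 0.527, 0.228] pointing down, gripper open.
Joint ranges: [-2.89, 2.89], [-0.75, 2.08], [0.22, 2.7], [-1.18, 4.32], [0.11, 2.71], [-2.7, 2.7]. Speed limits (rad/s): [2.57, 2.57, 3.14, 3.14, 3.14, 3.14].

### API

Orientations are given as a 3x3 rotation matrix whose columns are the frame's x, y, z axes.
In Python, from bench import r gives the robot as it stands.
- The arm moves only by the tool drive_tool, never from a script. Its argument "rows" is a list of rows, each an object with "slide": the shift along the tool's x, y, z in m, a list of three; "dr": the turn, a rotation vector about the tool's x, y, z in rad, a list of three; "gripper": the finger opening in m, from 0 to 0.0854. In form: [{"slide": [tx, ty, tz], "dr": [rx, ry, rz], "gripper": gripper}, ...]. A call has 1 to 8 rows; each row is the pose to reach, as a shift and turn from the pose commanded when the call began, along the tool's axes at that moment; what a row does not reach only later rows make up. A row lasts 1/10 s, in which the tool goes at most 50 mm and 8.59 degrees, less where a joint would pass 70% of its speed; a pose out of reach is approached as far as the arm can. A call with a gripper value outside its range is refused whole. The fingers move at their own pace and stop on an object; "force" is the grip in N (left out, the last holds). Time passes only in rows, so rows that repeat a pose let the fingers close. It gives the time, the measured TCP pose, the force and the opening at its end, in the units of the state.
- r.observe(): the state, without advancing time (a new reading comes with each control period).
- r.read_camera(name): name is "side" or "top" or "wrist"; returns a dict with "frame" (400x640x3 uint8, blue, green, red), "camera_matrix" (3x3 intrinsics, pixels), "T" (4x4, takes a point from camera to world coordinates). Camera axes: x right, y down, z forward; pixel columns grow to the right and rows downward; lengths in m; the calibration is good to about 2 mm. The wrist camera is an equidistant fisheye: a pixel r from the principal point sees the ray r / f radians off the axis. A picture is of the moment at which its call begins. There is no depth.
- r.hand_in(): hands the job in, once; it reports no verdict.
The state is a dict: "time": time; "joints": joint angles; "dq": joint speeds; "joint_efforts": joint torques, N m; "tool_pos": TCP position; "tcp_rot": TCP orientation; "ft_force": force on the tool from outside, world axes, zero at the start; "wrist_torque": the same for the moment, N m; "finger_gap": finger opening in m.
Only numpy, scipy, OpenCV 4.12 (cv2) and the standard library are available. Lean on these libraries where they do the work, as an engineer would, in place of code of your own. Each camera call takes 0.05 s, during which the arm holds its last target.

### The job

Clip the white cartridge into the two-bay dock: press it fully home in a bay, then check it by tugging its sprung pull handle straight up until the handle has drawn out all its way, and keep up that tug for a moment. One bay's catch is worn, which cannot be seen or felt on the way in: if the cartridge lifts free under the tug, press it home in the other bay and tug it there. Leave it fully home and let go in the bay that passed the tug, and do not disturb the jar, the timer or the small white bottle.

Things in the scene. Friction and masses are not known exactly. Their poses are not given: they have to be found in the camera images.
- cartridge: White upright block 28 (its x) x 44 (its y) x 72 mm high, about 0.13 kg, with a groove across both broad faces 16 to 34 mm above its underside and a foot bevelled by 2 mm. Starts standing on the worktop. Origin: centre of its underside; z up. The same if turned half round about z: it may go in either way round. A grey pull handle stands on its top.
- pull_grip (a point): Point to grip on the pull handle: a ribbed grey block 14 mm thick (cartridge x) x 42 mm long (cartridge y) x 34 mm high, its underside 6 mm above the cartridge's top. The point is on its axis, 96 mm above the cartridge's underside (handle down), 16 mm below its top. Grip across the 14 mm, fingers down. Pressing down on the handle pushes the cartridge directly.
- pull (a joint): How far the pull handle is drawn out of the cartridge, m: 0 = down on its stop, 0.008 = fully out. Sprung: it begins to move at 2.5 N of upward pull, is 5 mm out at 8 N, 6 mm at 9 N, 8 mm (end stop) at 11 N. The cartridge's own weight does not draw it out. A tug counts when it is over 6 mm out for 0.3 s with the cartridge staying home.
- dock: White dock fixed to the worktop, 86 (x) x 144 (y) x 68 mm high, with two identical open-topped bays side by side along its y, 72 mm apart. Origin: on the worktop between the bays; z up; back housing with vents at +x. Each bay is 32 (x) x 48 (y) mm inside, slippery, floor 8 mm and straight walls up to 62 mm above the worktop, bevelled lead-in round the mouth up to 68 mm.
- bay_left (a point): Floor centre of the bay at the dock's +y side: the cartridge's origin is here when fully home. In each bay's back wall a sprung catch gives way as the cartridge is pressed down (2 to 5 N, from 30 mm above the floor) and springs into its groove. The sound catch then lets it rise about 2 mm and holds any pull.
- bay_right (a point): Floor centre of the bay at the dock's -y side: the cartridge's origin is here when fully home. The worn catch feels much like the sound one on the way in but lets the cartridge slip out at a pull of 3 to 6 N. Which bay has the worn catch changes from start to start and cannot be seen.
- jar: Bystander: teal jar with a pale lid, 60 mm across, 90 mm high, loose. Origin: centre of its underside.
- timer: Bystander: flat white bench timer, 62 x 66 x 18 mm, loose. Origin: centre of its underside.
- tub: Bystander: small plain white bottle, 44 mm across, 75 mm high, loose. Origin: centre of its underside.
There are look-alikes about, which are no part of the job. Leave any orange look-alike of the cartridge alone. What is shaped like the dock but yellow is not meant.

How it is judged:
By the outcome, as a careful person would: the job done as asked, in the order asked, and still so for the second after the job is handed in, with the robot touching nothing.
It also fails if it takes over 59 s, if anything falls off the work surface, if the arm or the gripper's body presses on something with over 40 N, if the wrist force passes 120 N, or if a joint passes its speed limit or range.

## Working session

There is one attempt and no reset: what is moved stays moved. The work goes in short steps, Python scripts to look and compute and a tool call to move; the robot and the scene stay as the last step left them, time stands still between calls to the robot, and variables do not carry over. Pictures are saved under pics/ and viewed, and the job is handed in when it is done.

Besides the shell and the picture viewer there is one more tool, called after ">>>" by a JSON object that holds its "method" and its "body". drive_tool: Moves the arm, as the interface text tells. Its arguments: {"type":"object","properties":{"rows":{"type":"array","items":{"type":"object","properties":{"slide":{"type":"array","items":{"type":"number"}},"dr":{"type":"array","items":{"type":"number"}},"gripper":{"type":"number"}}}},"force":{"type":"number"}},"required":["rows"]}

```bash
mkdir -p pics
python3 - <<'E'
from bench import r
import cv2,pickle
o=r.observe();print(o)
d={}
for n in("side","top","wrist"):
    c=r.read_camera(n);d[n]=c;cv2.imwrite(f"pics/{n}0.png",c["frame"]);print(n,c["camera_matrix"].tolist(),c["T"].round(4).tolist())
pickle.dump(d,open("c0.pkl","wb"))
E
```

```text
{'time': 0.0, 'joints': array([ 1.03702924e+00,  2.76562412e-01,  1.50614830e+00, -6.91093206e-06,
        1.36069542e+00, -1.20943374e-01]), 'dq': array([-1.24965897e-03, -6.77295454e-04, -3.71703337e-05,  9.61392701e-05,
        3.75842198e-04,  2.14803752e-06]), 'joint_efforts': array([-1.32669811e-03, -4.16783810e+01, -2.45798117e+01, -2.44415805e-04,
        1.13887555e-02, -4.66350414e-06]), 'tool_pos': array([0.23038681, 0.5262328 , 0.22685226]), 'tcp_rot': array([[ 4.01195269e-01, -9.16838724e-04, -9.15992094e-01],
       [ 9.15990782e-01, -1.56464925e-03,  4.01196260e-01],
       [-1.80103861e-03, -9.99998356e-01,  2.12085943e-04]]), 'ft_force': array([-0.51867433,  0.51794817,  0.83022562]), 'wrist_torque': array([-0.02737056, -0.02738221,  0.0122151 ]), 'finger_gap': 0.08522613700640716}
side [[501.86226411841267, 0.0, 315.8237009913831], [0.0, 501.86226411841267, 202.3504375007545], [0.0, 0.0, 1.0]] [[0.88, -0.2939, 0.373, 0.034], [-0.4749, -0.5428, 0.6927, -0.9566], [-0.0012, -0.7868, -0.6172, 0.9107], [0.0, 0.0, 0.0, 1.0]]
top [[413.1374545282699, 0.0, 313.2591760815257], [0.0, 413.1374545282699, 201.82652309053418], [0.0, 0.0, 1.0]] [[-0.0181, -0.9943, 0.1047, 0.3981], [-0.9998, 0.0184, 0.002, -0.0282], [-0.0039, -0.1047, -0.9945, 1.4038], [0.0, 0.0, 0.0, 1.0]]
wrist [[309.70691628693146, 0.0, 319.5367974398212], [0.0, 309.70691628693146, 195.74910459741983], [0.0, 0.0, 1.0]] [[0.4012, 0.8685, 0.2911, 0.1556], [0.916, -0.3801, -0.1283, 0.5607], [-0.0008, 0.3181, -0.9481, 0.3736], [0.0, 0.0, 0.0, 1.0]]
```

View pics/side0.png

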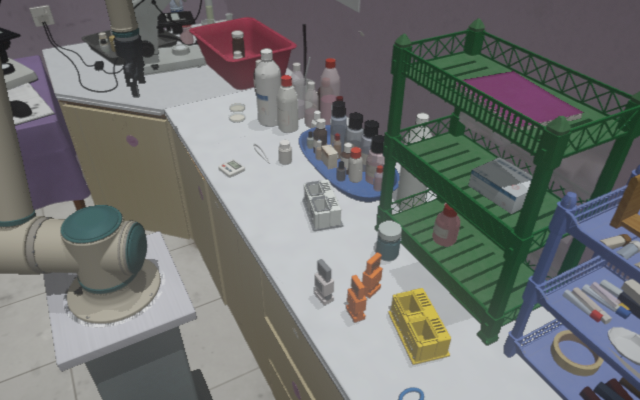

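View pics/top0.png

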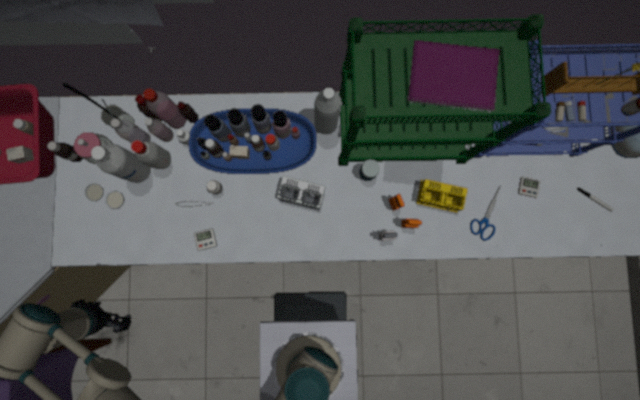

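View pics/wrist0.png

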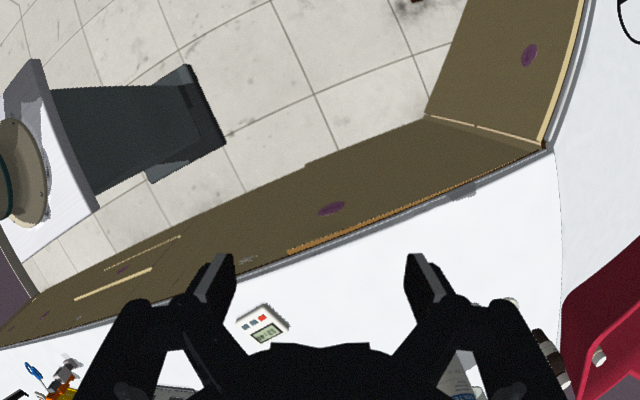

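The cartridge candidates in the side view are white/grey at (323,281), and orange at (357,297) and (372,273), which are look-alikes. The docks are white at (322,205) and yellow at (420,325), which is not meant. By the description I choose the white ones. Next I check them in close crops.

Run:
```python
import cv2,pickle,numpy as np
d=pickle.load(open("c0.pkl","rb"))
s=d["side"]["frame"];t=d["top"]["frame"]
def crop(im,x,y,w,h,k):return cv2.resize(im[y:y+h,x:x+w],None,fx=k,fy=k,interpolation=cv2.INTER_CUBIC)
cv2.imwrite("pics/a.png",np.hstack([crop(s,290,175,60,60,6.6667),crop(s,295,250,60,60,6.6667)]))
cv2.imwrite("pics/b.png",np.hstack([crop(t,270,165,60,60,6.6667),crop(t,360,200,60,60,6.6667)]))
```

```text
(no output)
```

View pics/a.png

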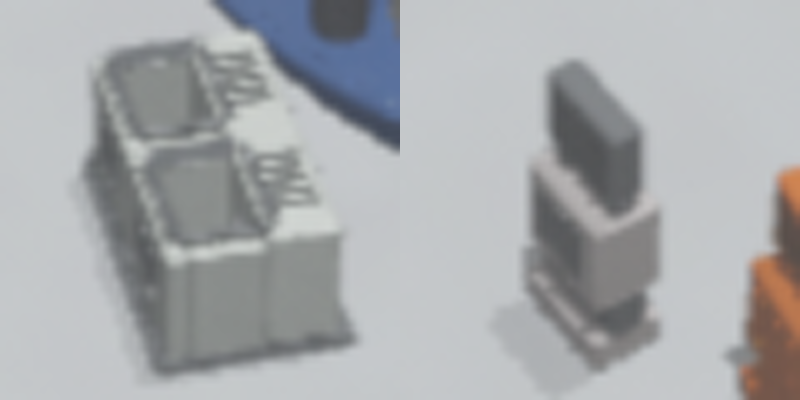

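View pics/b.png

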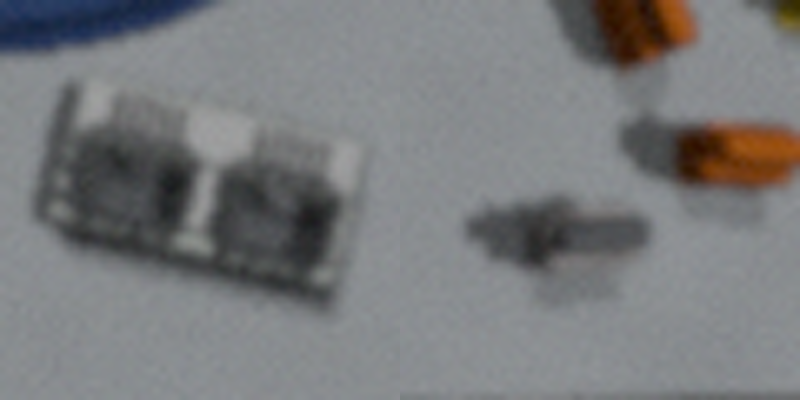

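```bash
cat > h.py <<'E'
import numpy as np,cv2
def ray(c,u,v,fish=False):
    K=np.asarray(c["camera_matrix"]);x=(u-K[0,2])/K[0,0];y=(v-K[1,2])/K[1,1]
    if fish:
        th=np.hypot(x,y);s=np.sin(th)/max(th,1e-9);d=np.array([x*s,y*s,np.cos(th)])
    else:d=np.array([x,y,1.])
    T=np.asarray(c["T"]);return T[:3,3],T[:3,:3]@d
def onz(c,u,v,z,fish=False):
    o,d=ray(c,u,v,fish);return o+d*(z-o[2])/d[2]
def proj(c,P,fish=False):
    K=np.asarray(c["camera_matrix"]);T=np.asarray(c["T"]);p=(np.atleast_2d(P)-T[:3,3])@T[:3,:3]
    if fish:
        rr=np.hypot(p[:,0],p[:,1]);th=np.arctan2(rr,p[:,2]);q=p[:,:2]/rr[:,None]*th[:,None]
    else:q=p[:,:2]/p[:,2:]
    return q*K[0,0]+K[:2,2]
E
python3 - <<'E'
import pickle;from h import *
d=pickle.load(open("c0.pkl","rb"));s=d["side"];t=d["top"]
k=6.6667
print("dock top")
for u,v in((168,255),(342,232),(255,35),(97,68)):print(onz(s,290+u/k,175+v/k,.068).round(4))
print("dock top, topcam")
for u,v in((80,82),(365,140),(330,295),(45,220)):print(onz(t,270+u/k,165+v/k,.068).round(4))
print("handle top")
for u,v in((150,75),(178,60),(240,130),(212,145)):print(onz(s,295+u/k,250+v/k,.112).round(4))
for u,v in((155,213),(155,250),(250,213),(250,250)):print(onz(t,360+u/k,200+v/k,.112).round(4))
print("jar etc",onz(s,388,253,0),onz(t,369,170,.09),onz(s,285,162,0),onz(t,214,187,.075),onz(t,205,239,.018))
print("orange",onz(t,360+345/k,200+150/k,.1),onz(t,397,202,.1))
E
```

```text
dock top
[ 0.5197 -0.0511  0.068 ]
[ 0.5878 -0.0715  0.068 ]
[0.6238 0.063  0.068 ]
[0.5526 0.0741 0.068 ]
dock top, topcam
[0.6213 0.0752 0.068 ]
[ 0.59  -0.064  0.068]
[ 0.5141 -0.0454  0.068 ]
[0.5534 0.093  0.068 ]
handle top
[ 0.4184 -0.2503  0.112 ]
[ 0.4301 -0.2485  0.112 ]
[ 0.4323 -0.2869  0.112 ]
[ 0.4208 -0.2885  0.112 ]
[ 0.4356 -0.2422  0.112 ]
[ 0.4184 -0.2415  0.112 ]
[ 0.4348 -0.2866  0.112 ]
[ 0.4176 -0.2859  0.112 ]
jar etc [ 0.64820037 -0.21200249  0.        ] [ 0.63617426 -0.20706837  0.09      ] [0.59730881 0.30216117 0.        ] [0.59239542 0.29599676 0.075     ] [0.42569986 0.33879127 0.018     ]
orange [ 0.46405394 -0.33502323  0.1       ] [ 0.52988297 -0.29110671  0.1       ]
```

The crops confirm the white dock, with two empty bays, and the white cartridge with its grey handle at about (0.425, -0.267). The dock is near (0.57, 0.01) with a yaw of about -15°. I go first to a view pose over the dock.

>>> {"method": "drive_tool", "body": {"rows": [{"slide": [-0.38,-0.04,-0.53],"dr": [0,1.42,0],"gripper": 0.06},{"slide": [-0.38,-0.04,-0.53],"dr": [0,1.42,0],"gripper": 0.06},{"slide": [-0.38,-0.04,-0.53],"dr": [0,1.42,0],"gripper": 0.06},{"slide": [-0.38,-0.04,-0.53],"dr": [0,1.42,0],"gripper": 0.06},{"slide": [-0.38,-0.04,-0.53],"dr": [0,1.42,0],"gripper": 0.06},{"slide": [-0.38,-0.04,-0.53],"dr": [0,1.42,0],"gripper": 0.06},{"slide": [-0.38,-0.04,-0.53],"dr": [0,1.42,0],"gripper": 0.06},{"slide": [-0.38,-0.04,-0.53],"dr": [0,1.42,0],"gripper": 0.06}]}}

```text
time: 0.95
tool_pos: [0.435, 0.1816, 0.2523]
tcp_rot: [[0.999, 0.0, 0.048], [-0.048, 0.0, 0.999], [0.0, -1.0, 0.0]]
ft_force: [0.3, 0.1, -0.1]
finger_gap: 0.06
```

>>> {"method": "drive_tool", "body": {"rows": [{"slide": [0.05,0,-0.07],"dr": [0,0.1,0],"gripper": 0.06},{"slide": [0.1,0,-0.14],"dr": [0,0.21,0],"gripper": 0.06},{"slide": [0.145,0,-0.215],"dr": [0,0.21,0],"gripper": 0.06},{"slide": [0.145,0,-0.215],"dr": [0,0.21,0],"gripper": 0.06},{"slide": [0.145,0,-0.215],"dr": [0,0.21,0],"gripper": 0.06},{"slide": [0.145,0,-0.215],"dr": [0,0.21,0],"gripper": 0.06},{"slide": [0.145,0,-0.215],"dr": [0,0.21,0],"gripper": 0.06}]}}

```text
time: 1.65
tool_pos: [0.5708, -0.039, 0.2512]
tcp_rot: [[0.968, -0.001, 0.252], [-0.252, 0.001, 0.968], [-0.002, -1.0, 0.0]]
ft_force: [0.4, 0.7, -0.5]
finger_gap: 0.0604
```

Run:
```python
from bench import r
import cv2,pickle
d={}
c=r.read_camera("wrist");pickle.dump(c,open("w1.pkl","wb"));cv2.imwrite("pics/w1.png",c["frame"])
o=r.observe();print(o["time"],o["tool_pos"],o["joints"],o["dq"])
```

```text
1.7 [ 0.56995686 -0.03740955  0.25146838] [-1.87947306e-01  2.59122629e-01  1.46968654e+00  9.39246485e-04
  1.41492894e+00  6.52275871e-02] [ 0.03298723 -0.02498311  0.01863521  0.00663097  0.00469955  0.00047423]
```

View pics/w1.png

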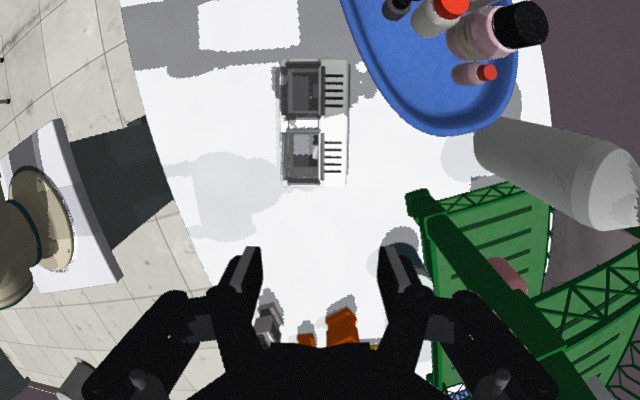

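The dock is clearly visible, cols 280–350 and rows 60–187, with its back housing to the right (+x). I enlarge it.

Run:
```python
import pickle,cv2
c=pickle.load(open("w1.pkl","rb"))
im=c["frame"][50:195,265:365]
cv2.imwrite("pics/w1c.png",cv2.resize(im,None,fx=4,fy=4,interpolation=cv2.INTER_CUBIC))
```

```text
(no output)
```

View pics/w1c.png

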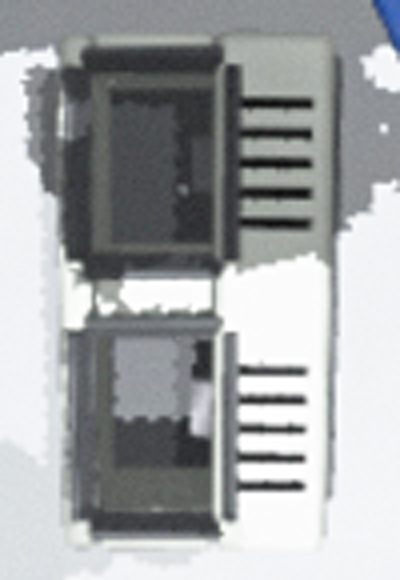

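```bash
cat > ov.py <<'E'
import pickle,cv2,numpy as np
from h import *
def overlay(c,x0,y0,w,h,k,segs,fish,out):
    im=cv2.resize(c["frame"][y0:y0+h,x0:x0+w],None,fx=k,fy=k,interpolation=cv2.INTER_CUBIC)
    for P,col in segs:
        q=((proj(c,P,fish)-[x0,y0]+.5)*k).astype(int)
        cv2.polylines(im,[q.reshape(-1,1,2)],True,col,1)
    cv2.imwrite(out,im)
def rect(cx,cy,yaw,x1,x2,y1,y2,z):
    R=np.array([[np.cos(yaw),-np.sin(yaw)],[np.sin(yaw),np.cos(yaw)]])
    p=np.array([[x1,y1],[x2,y1],[x2,y2],[x1,y2]])@R.T+[cx,cy]
    return np.c_[p,np.full(4,z)]
E
python3 - <<'E'
from ov import *
c=pickle.load(open("w1.pkl","rb"))
P=[onz(c,265+u/4-.5,50+v/4-.5,.068,True) for u,v in((65,38),(335,40),(325,545),(65,548))]
P=np.array(P);print(P.round(4));
for i in range(4):print(np.linalg.norm(P[i]-P[(i+1)%4]).round(4))
e=P[0]-P[3];e2=P[1]-P[2];print(np.arctan2(-e[0],e[1]),np.arctan2(-e2[0],e2[1]),P.mean(0))
for n,pts,z in(("L62",((97,80),(217,80),(217,248),(97,248)),.062),("R62",((97,335),(217,335),(217,510),(97,510)),.062)):
    Q=np.array([onz(c,265+u/4-.5,50+v/4-.5,z,True) for u,v in pts]);print(n,Q.mean(0),[np.linalg.norm(Q[i]-Q[(i+1)%4]).round(4) for i in range(4)])
E
```

```text
[[ 0.5622  0.0906  0.068 ]
 [ 0.6301  0.072   0.068 ]
 [ 0.5947 -0.0611  0.068 ]
 [ 0.5242 -0.0437  0.068 ]]
0.0704
0.1378
0.0726
0.1396
-0.27578279928398447 -0.25997494183062664 [0.57780604 0.01446242 0.068     ]
L62 [0.57644226 0.05161857 0.062     ] [np.float64(0.0319), np.float64(0.0456), np.float64(0.0323), np.float64(0.0458)]
R62 [ 0.55785644 -0.01728489  0.062     ] [np.float64(0.0327), np.float64(0.0493), np.float64(0.0338), np.float64(0.0495)]
```

```bash
cat > ovd.py <<'E'
import sys
from ov import *
f,fish,cx,cy,yaw,x0,y0,w,h,k,out=sys.argv[1],int(sys.argv[2]),*map(float,sys.argv[3:6]),*map(int,sys.argv[6:11]),sys.argv[11]
c=pickle.load(open(f,"rb"))
if f=="c0.pkl":c=c["side"]
S=[]
for b in(.036,-.036):
    S+=[(rect(cx,cy,yaw,-.016,.016,b-.024,b+.024,.062),(0,0,255)),(rect(cx,cy,yaw,-.016,.016,b-.024,b+.024,.008),(0,255,0))]
overlay(c,x0,y0,w,h,k,S,fish,out)
E
python3 ovd.py w1.pkl 1 0.567 0.017 -0.265 265 50 100 145 4 pics/o1.png
python3 ovd.py c0.pkl 0 0.567 0.017 -0.265 290 175 60 60 8 pics/o2.png
```

```text
(no output)
```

View pics/o1.png

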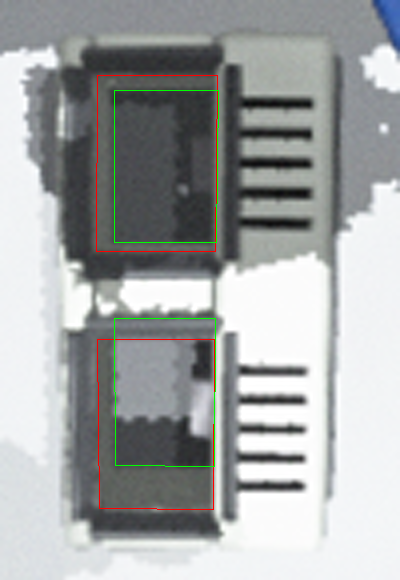

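View pics/o2.png

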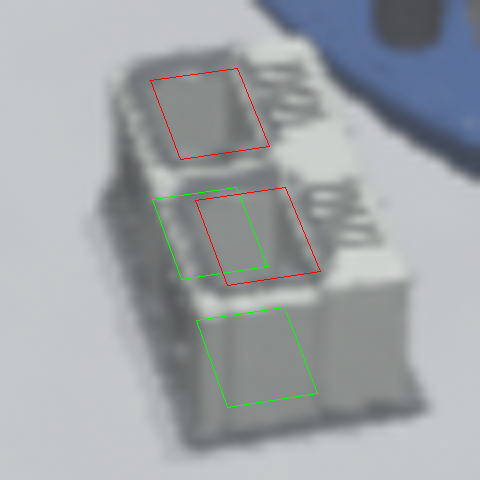

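The overlay fits in both views, giving dock centre (0.567, 0.017) and yaw -0.265. Next is a view of the cartridge.

>>> {"method": "drive_tool", "body": {"rows": [{"slide": [-0.07,0,-0.305],"dr": [0,-0.31,0],"gripper": 0.05},{"slide": [-0.07,0,-0.305],"dr": [0,-0.31,0],"gripper": 0.05},{"slide": [-0.07,0,-0.305],"dr": [0,-0.31,0],"gripper": 0.05},{"slide": [-0.07,0,-0.305],"dr": [0,-0.31,0],"gripper": 0.05},{"slide": [-0.07,0,-0.305],"dr": [0,-0.31,0],"gripper": 0.05},{"slide": [-0.07,0,-0.305],"dr": [0,-0.31,0],"gripper": 0.05},{"slide": [-0.07,0,-0.305],"dr": [0,-0.31,0],"gripper": 0.05},{"slide": [-0.07,0,-0.305],"dr": [0,-0.31,0],"gripper": 0.05}]}}

```text
time: 2.5
tool_pos: [0.4253, -0.3156, 0.2523]
tcp_rot: [[0.998, -0.0, -0.056], [0.056, -0.0, 0.998], [-0.0, -1.0, -0.0]]
ft_force: [0.4, -0.0, 0.3]
finger_gap: 0.0497
```

Run:
```python
from bench import r
import cv2,pickle
r.read_camera("wrist")
c=r.read_camera("wrist");pickle.dump(c,open("w2.pkl","wb"));cv2.imwrite("pics/w2.png",c["frame"])
o=r.observe();print(o["time"],o["tool_pos"],o["joints"],o["tcp_rot"].round(3).tolist())
```

```text
2.6 [ 0.42666159 -0.31340007  0.25229926] [-7.66042076e-01  1.93980586e-01  1.55552109e+00  1.50301730e-03
  1.39287268e+00 -8.25024346e-01] [[0.998, 0.0, -0.059], [0.059, 0.002, 0.998], [0.001, -1.0, 0.002]]
```

View pics/w2.png

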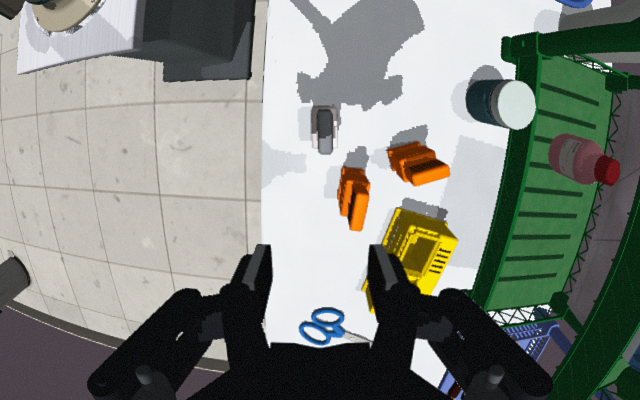

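The cartridge is at (324,130), with the orange look-alikes at (354,200) and (418,163). I zoom in.

Run:
```python
import pickle,cv2
c=pickle.load(open("w2.pkl","rb"))
im=c["frame"][95:170,290:365]
cv2.imwrite("pics/w2c.png",cv2.resize(im,None,fx=8,fy=8,interpolation=cv2.INTER_CUBIC))
```

```text
(no output)
```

View pics/w2c.png

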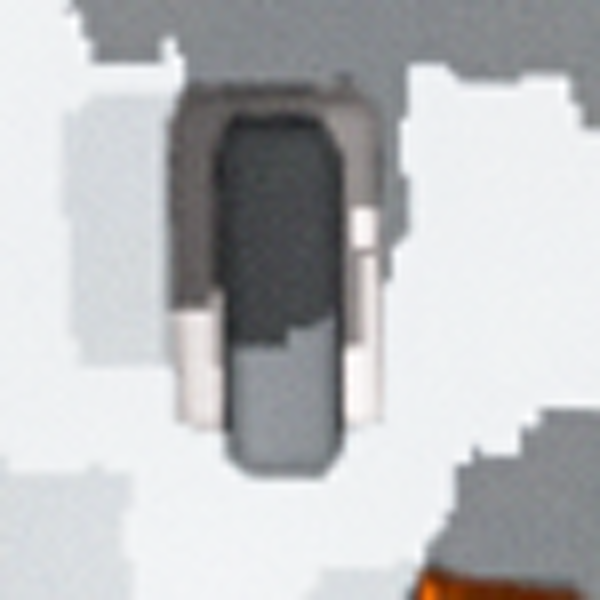

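Run:
```python
from ov import *
c=pickle.load(open("w2.pkl","rb"))
print(c["T"][:3,3])
def g(pts,z):
    Q=np.array([onz(c,290+u/8-.5,95+v/8-.5,z,True) for u,v in pts]);print(Q.round(4).tolist(),Q.mean(0),[np.linalg.norm(Q[i]-Q[(i+1)%4]).round(4) for i in range(4)])
    return Q
g(((220,122),(340,122),(346,475),(230,475)),.112)
g(((172,90),(380,90),(382,420),(178,425)),.072)
S=[]
for cx,cy,yaw in((0.4265,-.267,0.04),):
    S+=[(rect(cx,cy,yaw,-.007,.007,-.021,.021,.112),(0,0,255)),(rect(cx,cy,yaw,-.014,.014,-.022,.022,.072),(0,255,0)),(rect(cx,cy,yaw,-.014,.014,-.022,.022,.0),(255,0,0))]
overlay(c,290,95,75,75,8,S,True,"pics/o3.png")
s=pickle.load(open("c0.pkl","rb"))["side"]
overlay(s,295,250,60,60,8,S,False,"pics/o4.png")
```

```text
[ 0.42140328 -0.23124047  0.39901002]
[[0.4201, -0.244, 0.112], [0.4338, -0.2431, 0.112], [0.4372, -0.2845, 0.112], [0.4236, -0.2854, 0.112]] [ 0.42865311 -0.26425384  0.112     ] [np.float64(0.0137), np.float64(0.0415), np.float64(0.0136), np.float64(0.0415)]
[[0.4134, -0.2419, 0.072], [0.4405, -0.2402, 0.072], [0.4437, -0.2842, 0.072], [0.4166, -0.2865, 0.072]] [ 0.42852789 -0.2631933   0.072     ] [np.float64(0.0271), np.float64(0.0441), np.float64(0.0272), np.float64(0.0447)]
```

View pics/o3.png

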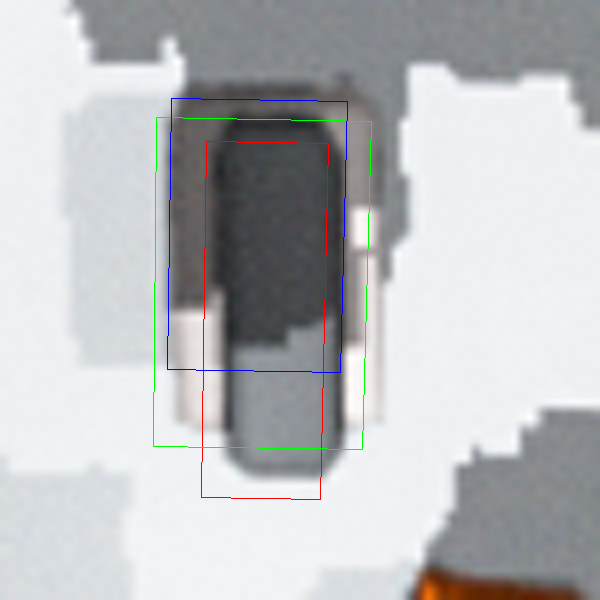

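View pics/o4.png

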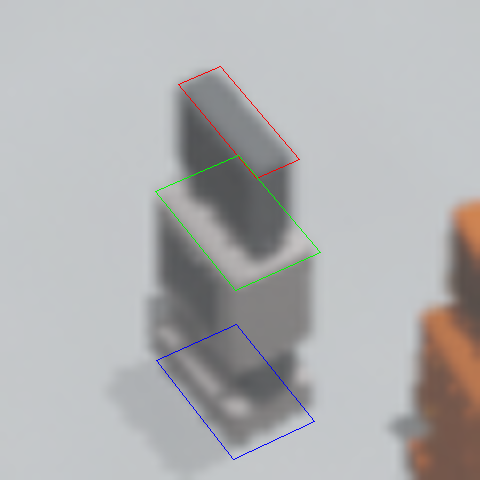

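>>> {"method": "drive_tool", "body": {"rows": [{"slide": [0.005,0,0.049],"dr": [0,-0.02,0],"gripper": 0.05},{"slide": [0.005,0.03,0.049],"dr": [0,-0.02,0],"gripper": 0.05},{"slide": [0.005,0.06,0.049],"dr": [0,-0.02,0],"gripper": 0.05},{"slide": [0.005,0.08,0.049],"dr": [0,-0.02,0],"gripper": 0.05},{"slide": [0.005,0.08,0.049],"dr": [0,-0.02,0],"gripper": 0.05},{"slide": [0.005,0.08,0.049],"dr": [0,-0.02,0],"gripper": 0.05}]}}

```text
time: 3.2
tool_pos: [0.4294, -0.2646, 0.1726]
tcp_rot: [[0.997, 0.0, -0.08], [0.08, 0.001, 0.997], [0.0, -1.0, 0.0]]
ft_force: [-0.8, 0.7, 1.0]
finger_gap: 0.05
```

Run:
```python
from bench import r
import cv2,pickle
c=r.read_camera("wrist");pickle.dump(c,open("w3.pkl","wb"));cv2.imwrite("pics/w3.png",c["frame"])
o=r.observe();print(o["time"],o["tool_pos"],o["tcp_rot"].round(3).tolist())
```

```text
3.25 [ 0.42984537 -0.2654      0.17333315] [[0.997, 0.002, -0.08], [0.08, -0.001, 0.997], [0.002, -1.0, -0.001]]
```

View pics/w3.png

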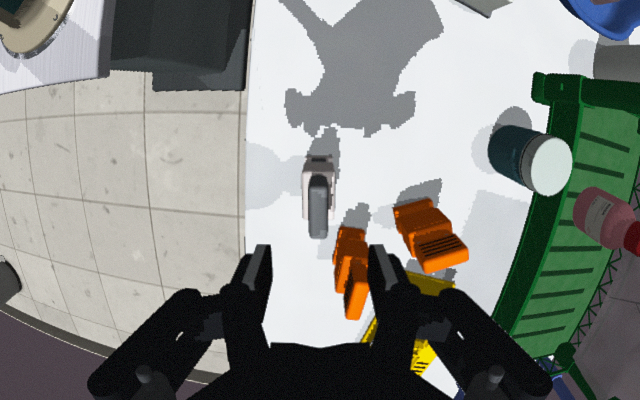

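The handle is at (318,207), centred in column between the fingers (272 to 368), and should draw toward row 253 on descent. I verify by projection.

Run:
```python
from ov import *
c=pickle.load(open("w3.pkl","rb"))
S=[]
for cx,cy,yaw in((0.4286,-.264,0.08),):
    S+=[(rect(cx,cy,yaw,-.007,.007,-.021,.021,.112),(0,0,255)),(rect(cx,cy,yaw,-.014,.014,-.022,.022,.072),(0,255,0))]
    S+=[(np.array([[0.4298,-.2654,.096],[0.4298,-.2654,.112]]),(255,0,255))]
overlay(c,270,140,100,110,6,S,True,"pics/o5.png")
```

```text
(no output)
```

View pics/o5.png

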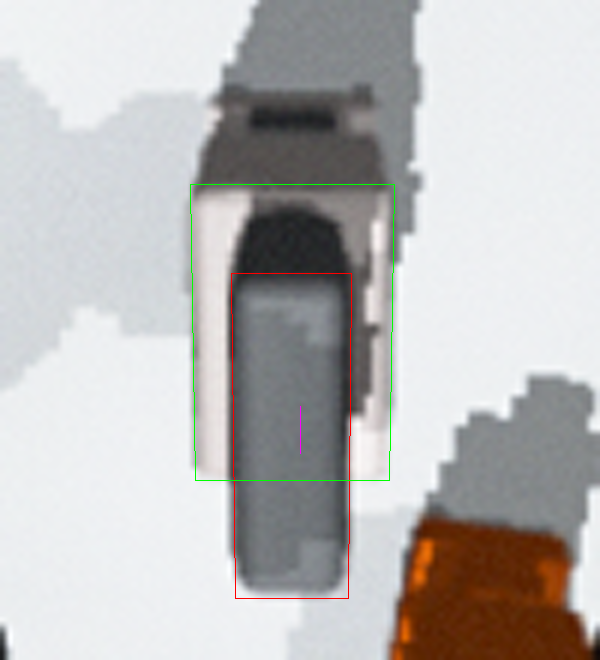

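>>> {"method": "drive_tool", "body": {"rows": [{"slide": [-0.001,0.03,0.0015],"gripper": 0.05,"dr": [0,0,0]},{"slide": [-0.001,0.06,0.0015],"gripper": 0.05,"dr": [0,0,0]},{"slide": [-0.001,0.076,0.0015],"gripper": 0.05,"dr": [0,0,0]},{"slide": [-0.001,0.076,0.0015],"gripper": 0.05,"dr": [0,0,0]},{"slide": [-0.001,0.076,0.0015],"gripper": 0.02,"dr": [0,0,0]},{"slide": [-0.001,0.076,0.0015],"gripper": 0.008,"dr": [0,0,0]},{"slide": [-0.001,0.076,0.0015],"gripper": 0.008,"dr": [0,0,0]},{"slide": [-0.001,0.076,0.0015],"gripper": 0.008,"dr": [0,0,0]}], "force": 60}}

```text
time: 4.05
tool_pos: [0.4286, -0.2656, 0.098]
tcp_rot: [[0.997, 0.003, -0.078], [0.078, -0.002, 0.997], [0.003, -1.0, -0.002]]
ft_force: [-1.2, -0.2, 6.6]
finger_gap: 0.0123
```

Run:
```python
from bench import r
import cv2,pickle
c=r.read_camera("wrist");pickle.dump(c,open("w4.pkl","wb"));cv2.imwrite("pics/w4.png",c["frame"])
o=r.observe();print(o["time"],o["tool_pos"],o["tcp_rot"].round(3).tolist(),o["ft_force"],o["finger_gap"])
```

```text
4.1 [ 0.42864696 -0.26560526  0.09796801] [[0.997, 0.003, -0.078], [0.078, -0.002, 0.997], [0.003, -1.0, -0.003]] [-0.32371437  0.01566637  6.16024855] 0.01218454722683986
```

View pics/w4.png

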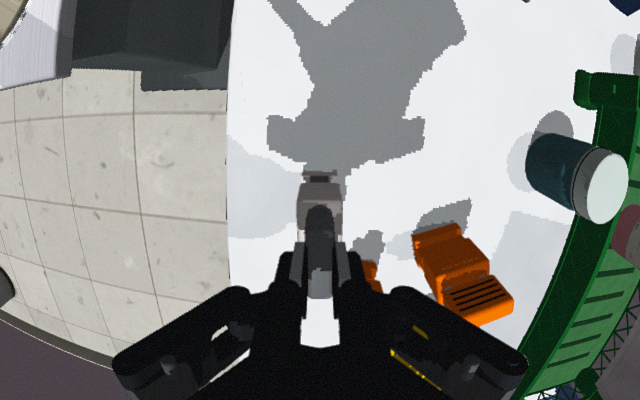

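The grasp is good: the handle is between the pads and the gap is 12 mm. I lift it.

>>> {"method": "drive_tool", "body": {"rows": [{"slide": [0,-0.02,0],"gripper": 0.008,"dr": [0,0,0]},{"slide": [0,-0.05,0],"gripper": 0.008,"dr": [0,0,0]},{"slide": [0,-0.09,0],"gripper": 0.008,"dr": [0,0,0]},{"slide": [0,-0.11,0],"gripper": 0.008,"dr": [0,0,0]},{"slide": [0,-0.11,0],"gripper": 0.008,"dr": [0,0,0]}]}}

```text
time: 4.6
tool_pos: [0.4294, -0.2661, 0.2096]
tcp_rot: [[0.997, 0.006, -0.078], [0.078, -0.005, 0.997], [0.006, -1.0, -0.005]]
ft_force: [0.4, 0.8, -0.7]
finger_gap: 0.0126
```

Run:
```python
from bench import r
import cv2,pickle
c=r.read_camera("wrist");pickle.dump(c,open("w5.pkl","wb"));cv2.imwrite("pics/w5.png",cv2.resize(c["frame"][150:350,220:420],None,fx=3,fy=3,interpolation=cv2.INTER_CUBIC))
s=r.read_camera("side");cv2.imwrite("pics/s5.png",cv2.resize(s["frame"][180:320,240:420],None,fx=4,fy=4,interpolation=cv2.INTER_CUBIC))
o=r.observe();print(o["time"],o["tool_pos"],o["tcp_rot"].round(3).tolist(),o["ft_force"],o["finger_gap"])
```

```text
4.7 [ 0.42728682 -0.2644438   0.20584706] [[0.997, -0.0, -0.078], [0.078, 0.0, 0.997], [-0.0, -1.0, 0.0]] [ 0.6336707   0.02032179 -2.722124  ] 0.012230616329868646
```

View pics/w5.png

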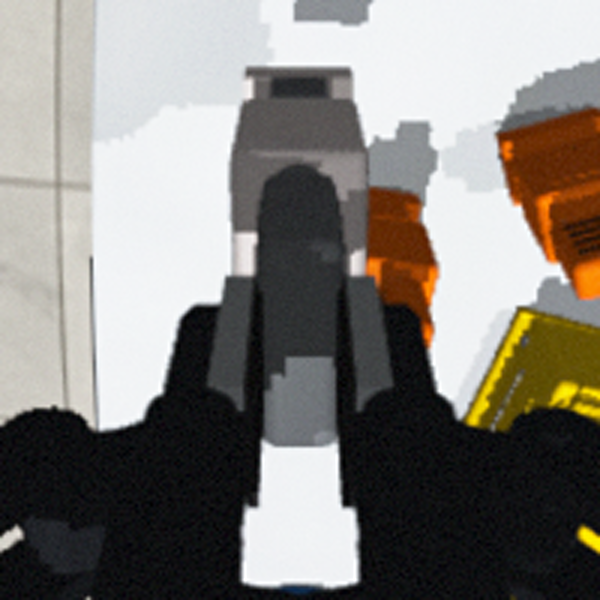

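View pics/s5.png

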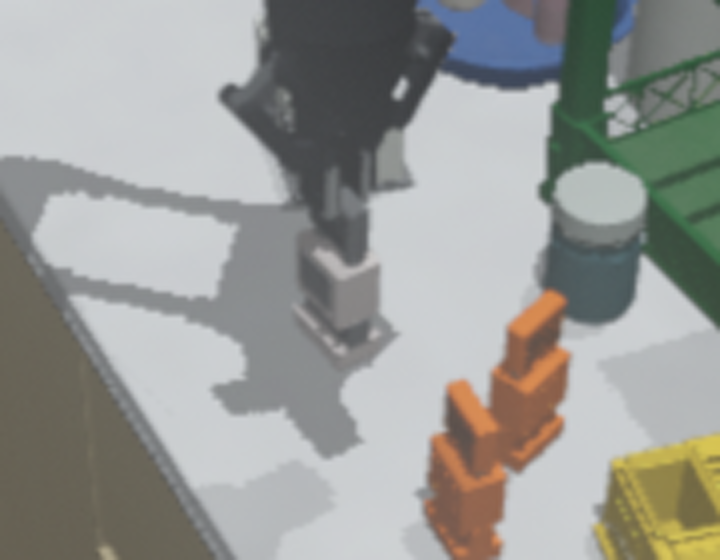

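```bash
cat > held.py <<'E'
from ov import *
def held(f,p,yaw,offs,out,h=0.097,box=(220,150,200,200,3)):
    c=pickle.load(open(f,"rb"));S=[]
    for (off,dyaw),cols in zip(offs,(((0,0,255),(0,255,0)),((255,0,255),(255,255,0)))):
        y=yaw;cx=p[0]-np.sin(y)*off;cy=p[1]+np.cos(y)*off
        S+=[(rect(cx,cy,y+dyaw,-.007,.007,-.021,.021,p[2]-h+.112),cols[0]),(rect(cx,cy,y+dyaw,-.014,.014,-.022,.022,p[2]-h+.072),cols[1])]
    overlay(c,*box,S,True,out)
E
python3 - <<'E'
from held import *
c=pickle.load(open("w5.pkl","rb"));T=c["T"]
# TCP at image moment from camera pose (offset taken from w4 where steady)
c4=pickle.load(open("w4.pkl","rb"));T4=c4["T"]
p4=np.array([0.42864696,-0.26560526,0.09796801]);R4=T4[:3,:3]
rel=R4.T@(p4-T4[:3,3]);p=T[:3,:3]@rel+T[:3,3];print(p, rel)
held("w5.pkl",p,0.078,((0,0),(.0026,0)),"pics/o6.png")
E
```

```text
[ 0.4294014  -0.26616122  0.20966465] [-0.00017877  0.03237992  0.16545914]
```

View pics/o6.png

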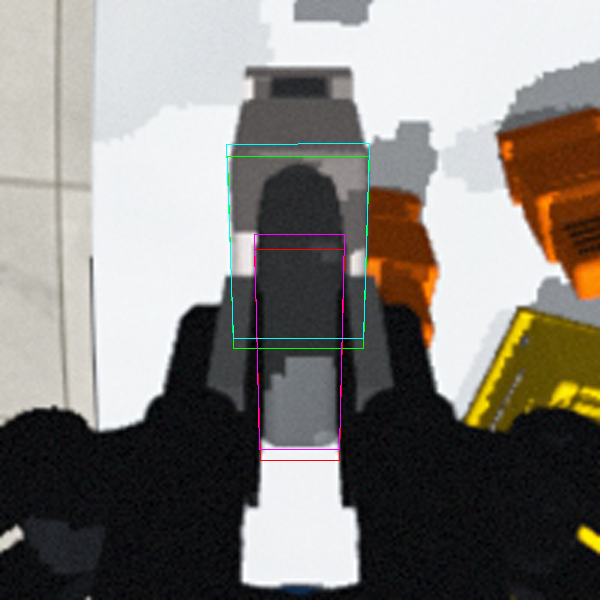

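>>> {"method": "drive_tool", "body": {"rows": [{"slide": [0.03,0,0.04],"dr": [0,0.08,0],"gripper": 0.008},{"slide": [0.055,0,0.08],"dr": [0,0.16,0],"gripper": 0.008},{"slide": [0.08,0,0.12],"dr": [0,0.24,0],"gripper": 0.008},{"slide": [0.105,0,0.16],"dr": [0,0.343,0],"gripper": 0.008},{"slide": [0.13,0,0.2],"dr": [0,0.343,0],"gripper": 0.008},{"slide": [0.149,0,0.235],"dr": [0,0.343,0],"gripper": 0.008},{"slide": [0.149,0,0.235],"dr": [0,0.343,0],"gripper": 0.008},{"slide": [0.149,0,0.235],"dr": [0,0.343,0],"gripper": 0.008}]}}

```text
time: 5.5
tool_pos: [0.5567, -0.018, 0.2039]
tcp_rot: [[0.966, -0.005, 0.26], [-0.26, 0.0, 0.966], [-0.005, -1.0, -0.001]]
ft_force: [-0.7, -0.7, -1.6]
finger_gap: 0.0121
```

>>> {"method": "drive_tool", "body": {"rows": [{"slide": [0,0,0],"dr": [0,0,0],"gripper": 0.008},{"slide": [0,0,0],"dr": [0,0,0],"gripper": 0.008}]}}

```text
time: 5.7
tool_pos: [0.557, -0.02, 0.2055]
tcp_rot: [[0.965, -0.002, 0.263], [-0.263, -0.0, 0.965], [-0.001, -1.0, -0.0]]
ft_force: [-0.1, 0.1, -1.1]
finger_gap: 0.0122
```

```bash
cat > look.py <<'E'
import sys
from bench import r
import cv2,pickle
from ov import *
n=sys.argv[1]
c=r.read_camera("wrist");pickle.dump(c,open(n+".pkl","wb"))
o=r.observe();print(o["time"],o["tool_pos"].round(4),o["tcp_rot"].round(3).tolist(),o["ft_force"].round(1),o["finger_gap"],np.abs(o["dq"]).max())
rel=np.array([-0.0002,0.0324,0.1655]);p=c["T"][:3,:3]@rel+c["T"][:3,3];print("cam tcp",p.round(4))
yaw=np.arctan2(o["tcp_rot"][1,0],o["tcp_rot"][0,0]);print("yaw",yaw)
S=[]
for b in(.036,-.036):
    S+=[(rect(.567,.017,-.265,-.016,.016,b-.024,b+.024,.062),(0,0,255))]
for off in(.0015,):
    cx=p[0]-np.sin(yaw)*off;cy=p[1]+np.cos(yaw)*off
    S+=[(rect(cx,cy,yaw,-.014,.014,-.022,.022,p[2]-.097+.072),(0,255,0)),(rect(cx,cy,yaw,-.014,.014,-.022,.022,p[2]-.097),(255,0,0))]
overlay(c,220,50,200,240,3,S,True,"pics/"+n+".png")
E
python3 look.py w6
```

```text
5.75 [ 0.5572 -0.02    0.2058] [[0.965, -0.001, 0.264], [-0.264, -0.0, 0.965], [-0.001, -1.0, -0.0]] [-0.2  0.3 -0.6] 0.01227654172268905 0.00556888042031231
cam tcp [ 0.5565 -0.0199  0.2055]
yaw -0.26686438108778665
```

View pics/w6.png

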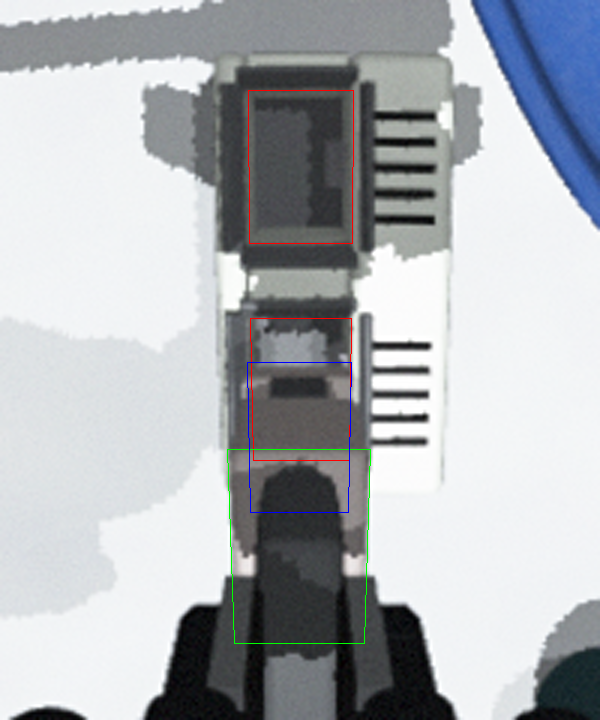

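The overlay matches: the cartridge is aligned over the right bay to within about 2–3 mm. I nudge it by +2 mm and lower it into the mouth.

>>> {"method": "drive_tool", "body": {"rows": [{"slide": [0.0005,0,0.002],"dr": [0,0,0],"gripper": 0.008},{"slide": [0.0005,0.02,0.002],"dr": [0,0,0],"gripper": 0.008},{"slide": [0.0005,0.035,0.002],"dr": [0,0,0],"gripper": 0.008},{"slide": [0.0005,0.045,0.002],"dr": [0,0,0],"gripper": 0.008},{"slide": [0.0005,0.052,0.002],"dr": [0,0,0],"gripper": 0.008},{"slide": [0.0005,0.058,0.002],"dr": [0,0,0],"gripper": 0.008}]}}

```text
time: 6.35
tool_pos: [0.5591, -0.0173, 0.148]
tcp_rot: [[0.965, 0.0, 0.262], [-0.262, -0.0, 0.965], [0.0, -1.0, 0.0]]
ft_force: [-0.0, -0.6, -1.2]
finger_gap: 0.0118
```

```bash
python3 look.py w7
```

```text
6.4 [ 0.5585 -0.0171  0.1471] [[0.965, -0.001, 0.262], [-0.262, 0.0, 0.965], [-0.001, -1.0, -0.0]] [-0.  -0.8 -2. ] 0.01235646773033763 0.02969634950645759
cam tcp [ 0.5585 -0.0172  0.1479]
yaw -0.26525249309261634
```

View pics/w7.png

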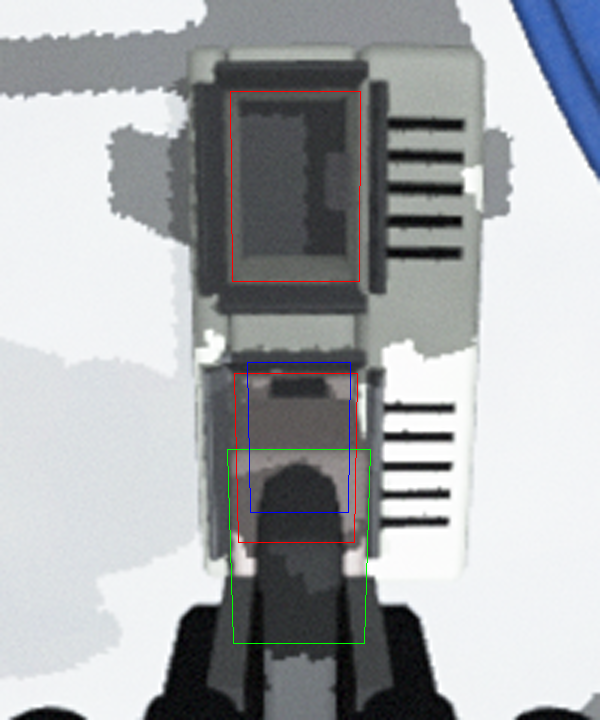

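It has entered the mouth without contact force. I press it home.

>>> {"method": "drive_tool", "body": {"rows": [{"slide": [0,0.01,0],"dr": [0,0,0],"gripper": 0.008},{"slide": [0,0.018,0],"dr": [0,0,0],"gripper": 0.008},{"slide": [0,0.026,0],"dr": [0,0,0],"gripper": 0.008},{"slide": [0,0.032,0],"dr": [0,0,0],"gripper": 0.008},{"slide": [0,0.037,0],"dr": [0,0,0],"gripper": 0.008},{"slide": [0,0.04,0],"dr": [0,0,0],"gripper": 0.008},{"slide": [0,0.042,0],"dr": [0,0,0],"gripper": 0.008},{"slide": [0,0.042,0],"dr": [0,0,0],"gripper": 0.008}]}}

```text
time: 7.2
tool_pos: [0.559, -0.0171, 0.1064]
tcp_rot: [[0.965, 0.0, 0.262], [-0.262, 0.0, 0.965], [0.0, -1.0, 0.0]]
ft_force: [-2.2, -0.4, -0.9]
finger_gap: 0.0118
```

```bash
python3 look.py w8
```

```text
7.25 [ 0.559  -0.0171  0.1063] [[0.965, 0.0, 0.262], [-0.262, -0.0, 0.965], [0.0, -1.0, 0.0]] [-2.9 -0.4 -0.5] 0.012068651346680526 0.003019277776286031
cam tcp [ 0.5585 -0.017   0.1063]
yaw -0.2649468577674617
```

View pics/w8.png

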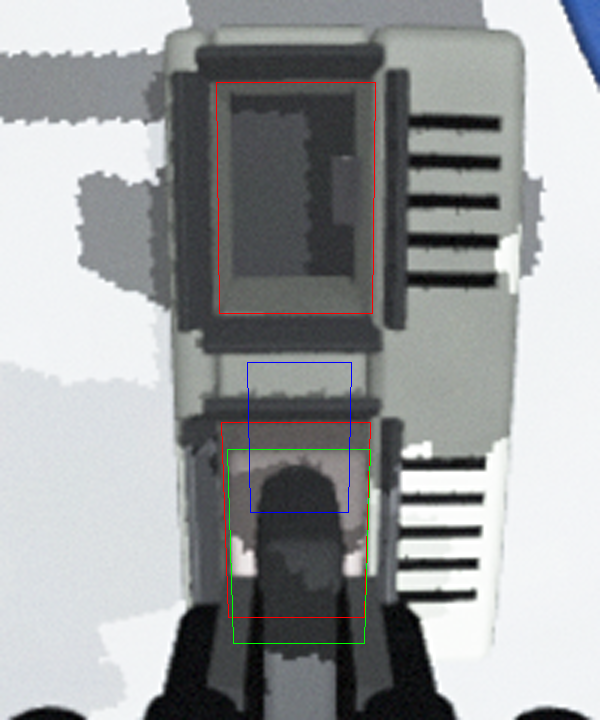

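>>> {"method": "drive_tool", "body": {"rows": [{"slide": [0,0.001,0],"dr": [0,0,0],"gripper": 0.008},{"slide": [0,0.002,0],"dr": [0,0,0],"gripper": 0.008},{"slide": [0,0.003,0],"dr": [0,0,0],"gripper": 0.008},{"slide": [0,0.003,0],"dr": [0,0,0],"gripper": 0.008}]}}

```text
time: 7.65
tool_pos: [0.5597, -0.0172, 0.106]
tcp_rot: [[0.965, 0.003, 0.262], [-0.262, -0.001, 0.965], [0.003, -1.0, 0.0]]
ft_force: [-5.5, 0.9, 13.5]
finger_gap: 0.0122
```

Home contact is at TCP z 0.106, the expected height, at 13.5 N. Next I tug upward gradually.

>>> {"method": "drive_tool", "body": {"rows": [{"slide": [0,-0.003,0],"dr": [0,0,0],"gripper": 0.008},{"slide": [0,-0.005,0],"dr": [0,0,0],"gripper": 0.008},{"slide": [0,-0.007,0],"dr": [0,0,0],"gripper": 0.008},{"slide": [0,-0.008,0],"dr": [0,0,0],"gripper": 0.008},{"slide": [0,-0.008,0],"dr": [0,0,0],"gripper": 0.008}]}}

```text
time: 8.15
tool_pos: [0.5583, -0.0169, 0.1106]
tcp_rot: [[0.965, -0.002, 0.262], [-0.262, 0.0, 0.965], [-0.002, -1.0, -0.0]]
ft_force: [-1.6, 0.5, -3.5]
finger_gap: 0.0119
```

>>> {"method": "drive_tool", "body": {"rows": [{"slide": [0,-0.001,0],"dr": [0,0,0],"gripper": 0.008},{"slide": [0,-0.002,0],"dr": [0,0,0],"gripper": 0.008},{"slide": [0,-0.003,0],"dr": [0,0,0],"gripper": 0.008},{"slide": [0,-0.003,0],"dr": [0,0,0],"gripper": 0.008}]}}

```text
time: 8.55
tool_pos: [0.5584, -0.0169, 0.114]
tcp_rot: [[0.965, -0.001, 0.262], [-0.262, 0.0, 0.965], [-0.001, -1.0, 0.0]]
ft_force: [-3.8, 0.6, -5.4]
finger_gap: 0.0125
```

>>> {"method": "drive_tool", "body": {"rows": [{"slide": [0,-0.001,0],"dr": [0,0,0],"gripper": 0.008},{"slide": [0,-0.002,0],"dr": [0,0,0],"gripper": 0.008},{"slide": [0,-0.003,0],"dr": [0,0,0],"gripper": 0.008},{"slide": [0,-0.003,0],"dr": [0,0,0],"gripper": 0.008}]}}

```text
time: 8.95
tool_pos: [0.5591, -0.0171, 0.1178]
tcp_rot: [[0.965, 0.001, 0.262], [-0.262, -0.0, 0.965], [0.001, -1.0, 0.0]]
ft_force: [-4.1, 0.2, -2.8]
finger_gap: 0.0123
```

>>> {"method": "drive_tool", "body": {"rows": [{"slide": [0,-0.001,0],"dr": [0,0,0],"gripper": 0.008},{"slide": [0,-0.002,0],"dr": [0,0,0],"gripper": 0.008},{"slide": [0,-0.002,0],"dr": [0,0,0],"gripper": 0.008}]}}

```text
time: 9.25
tool_pos: [0.5591, -0.0171, 0.1196]
tcp_rot: [[0.965, 0.001, 0.262], [-0.262, -0.0, 0.965], [0.001, -1.0, 0.0]]
ft_force: [-2.8, 0.2, -0.8]
finger_gap: 0.0123
```

The force dropped from 5.4 N to about 1 N while rising, so the right catch seems to have given way. I lift further and check in the picture that the cartridge came along, ruling out a grip slip.

>>> {"method": "drive_tool", "body": {"rows": [{"slide": [0,-0.01,0],"dr": [0,0,0],"gripper": 0.008},{"slide": [0,-0.02,0],"dr": [0,0,0],"gripper": 0.008},{"slide": [0,-0.04,0],"dr": [0,0,0],"gripper": 0.008},{"slide": [0,-0.06,0],"dr": [0,0,0],"gripper": 0.008},{"slide": [0,-0.075,0],"dr": [0,0,0],"gripper": 0.008},{"slide": [0,-0.085,0],"dr": [0,0,0],"gripper": 0.008},{"slide": [0,-0.085,0],"dr": [0,0,0],"gripper": 0.008}]}}

```text
time: 9.95
tool_pos: [0.5616, -0.0175, 0.2071]
tcp_rot: [[0.965, 0.008, 0.262], [-0.262, -0.001, 0.965], [0.008, -1.0, 0.001]]
ft_force: [-0.1, 0.1, -1.9]
finger_gap: 0.0124
```

```bash
python3 look.py w9
```

```text
10.0 [ 0.5604 -0.0173  0.2056] [[0.965, 0.005, 0.262], [-0.262, -0.001, 0.965], [0.005, -1.0, 0.001]] [ 0.7  1.4 -2.2] 0.012350818542269673 0.03938550814858103
cam tcp [ 0.5611 -0.0174  0.2071]
yaw -0.2650314080265771
```

View pics/w9.png

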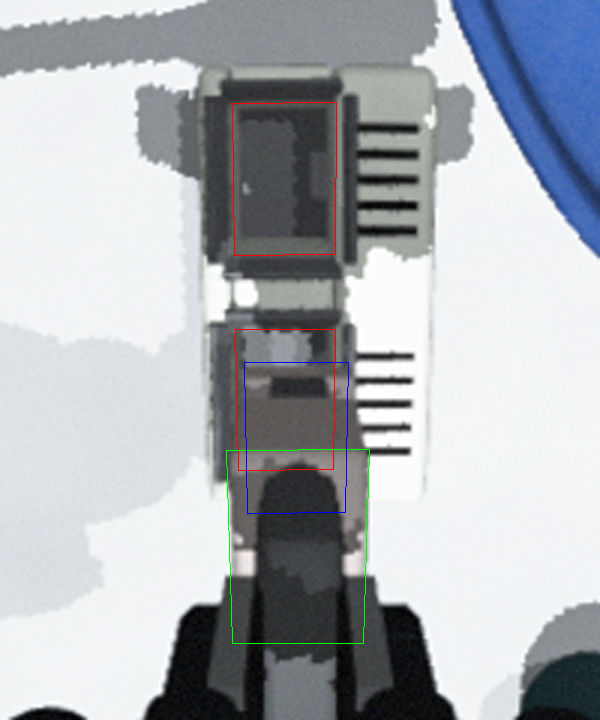

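The cartridge came free with the same grip pose, so the right bay is the worn one. I move 72 mm to the left bay.

>>> {"method": "drive_tool", "body": {"rows": [{"slide": [-0.0005,0,0.02],"dr": [0,0,0],"gripper": 0.008},{"slide": [-0.001,0,0.045],"dr": [0,0,0],"gripper": 0.008},{"slide": [-0.001,0,0.065],"dr": [0,0,0],"gripper": 0.008},{"slide": [-0.001,0,0.072],"dr": [0,0,0],"gripper": 0.008},{"slide": [-0.001,0,0.072],"dr": [0,0,0],"gripper": 0.008},{"slide": [-0.001,0,0.072],"dr": [0,0,0],"gripper": 0.008},{"slide": [-0.001,0,0.072],"dr": [0,0,0],"gripper": 0.008}]}}

```text
time: 10.7
tool_pos: [0.5765, 0.0518, 0.204]
tcp_rot: [[0.965, -0.0, 0.263], [-0.263, -0.001, 0.965], [-0.0, -1.0, -0.001]]
ft_force: [0.7, -0.6, -1.5]
finger_gap: 0.0122
```

```bash
python3 look.py w10
```

```text
10.75 [0.5766 0.0518 0.2041] [[0.965, -0.0, 0.263], [-0.263, -0.0, 0.965], [-0.0, -1.0, -0.0]] [-0.1  0.2 -2.1] 0.012269955796272672 0.003533339895515624
cam tcp [0.576  0.0519 0.204 ]
yaw -0.26595497676771734
```

View pics/w10.png

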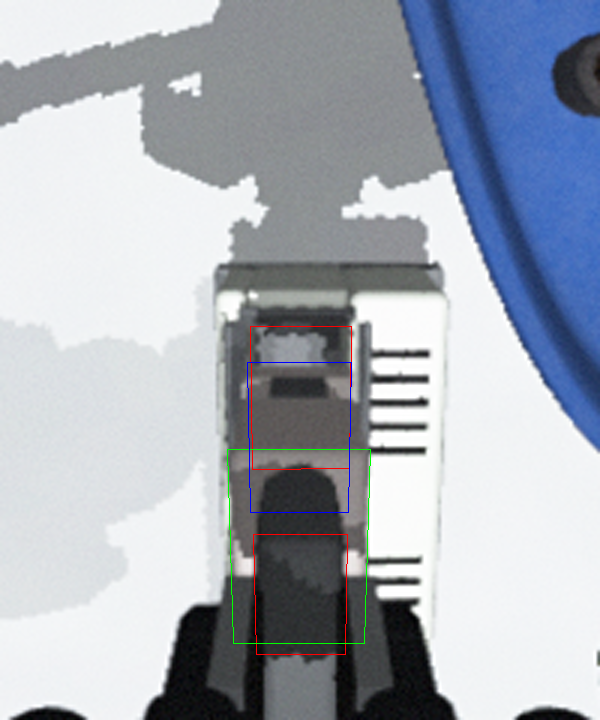

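>>> {"method": "drive_tool", "body": {"rows": [{"slide": [0.0005,0.01,0.001],"dr": [0,0,0],"gripper": 0.008},{"slide": [0.0005,0.025,0.001],"dr": [0,0,0],"gripper": 0.008},{"slide": [0.0005,0.037,0.001],"dr": [0,0,0],"gripper": 0.008},{"slide": [0.0005,0.045,0.001],"dr": [0,0,0],"gripper": 0.008},{"slide": [0.0005,0.052,0.001],"dr": [0,0,0],"gripper": 0.008},{"slide": [0.0005,0.058,0.001],"dr": [0,0,0],"gripper": 0.008},{"slide": [0.0005,0.058,0.001],"dr": [0,0,0],"gripper": 0.008}]}}

```text
time: 11.45
tool_pos: [0.577, 0.0533, 0.1453]
tcp_rot: [[0.965, -0.002, 0.262], [-0.262, -0.0, 0.965], [-0.002, -1.0, -0.001]]
ft_force: [-0.8, -1.0, -0.8]
finger_gap: 0.012
```

>>> {"method": "drive_tool", "body": {"rows": [{"slide": [0,0.01,0],"dr": [0,0,0],"gripper": 0.008},{"slide": [0,0.018,0],"dr": [0,0,0],"gripper": 0.008},{"slide": [0,0.025,0],"dr": [0,0,0],"gripper": 0.008},{"slide": [0,0.031,0],"dr": [0,0,0],"gripper": 0.008},{"slide": [0,0.036,0],"dr": [0,0,0],"gripper": 0.008},{"slide": [0,0.04,0],"dr": [0,0,0],"gripper": 0.008},{"slide": [0,0.04,0],"dr": [0,0,0],"gripper": 0.008}]}}

```text
time: 12.15
tool_pos: [0.5784, 0.053, 0.1063]
tcp_rot: [[0.965, 0.002, 0.262], [-0.262, -0.001, 0.965], [0.002, -1.0, -0.001]]
ft_force: [-1.1, -3.2, 0.1]
finger_gap: 0.0123
```

>>> {"method": "drive_tool", "body": {"rows": [{"slide": [0,0.001,0],"dr": [0,0,0],"gripper": 0.008},{"slide": [0,0.002,0],"dr": [0,0,0],"gripper": 0.008},{"slide": [0,0.003,0],"dr": [0,0,0],"gripper": 0.008},{"slide": [0,0.004,0],"dr": [0,0,0],"gripper": 0.008},{"slide": [0,0.004,0],"dr": [0,0,0],"gripper": 0.008}]}}

```text
time: 12.65
tool_pos: [0.5786, 0.0529, 0.1059]
tcp_rot: [[0.965, 0.004, 0.262], [-0.262, -0.001, 0.965], [0.004, -1.0, -0.0]]
ft_force: [-6.8, -4.4, 19.5]
finger_gap: 0.0118
```

It is home, at z 0.106 under 19.5 N. I tug as before.

>>> {"method": "drive_tool", "body": {"rows": [{"slide": [0,-0.004,0],"dr": [0,0,0],"gripper": 0.008},{"slide": [0,-0.006,0],"dr": [0,0,0],"gripper": 0.008},{"slide": [0,-0.008,0],"dr": [0,0,0],"gripper": 0.008},{"slide": [0,-0.01,0],"dr": [0,0,0],"gripper": 0.008},{"slide": [0,-0.01,0],"dr": [0,0,0],"gripper": 0.008}]}}

```text
time: 13.15
tool_pos: [0.5779, 0.0532, 0.1115]
tcp_rot: [[0.965, 0.0, 0.262], [-0.262, -0.0, 0.965], [0.0, -1.0, -0.0]]
ft_force: [1.6, -5.5, -6.6]
finger_gap: 0.0122
```

>>> {"method": "drive_tool", "body": {"rows": [{"slide": [0,-0.001,0],"dr": [0,0,0],"gripper": 0.008},{"slide": [0,-0.002,0],"dr": [0,0,0],"gripper": 0.008},{"slide": [0,-0.003,0],"dr": [0,0,0],"gripper": 0.008},{"slide": [0,-0.003,0],"dr": [0,0,0],"gripper": 0.008}]}}

```text
time: 13.55
tool_pos: [0.5776, 0.0533, 0.1144]
tcp_rot: [[0.965, -0.0, 0.262], [-0.262, -0.0, 0.965], [-0.0, -1.0, -0.0]]
ft_force: [2.0, -4.6, -10.8]
finger_gap: 0.0119
```

It holds, at 10.8 N and rising. I go to the end stop and keep up the tug.

>>> {"method": "drive_tool", "body": {"rows": [{"slide": [0,-0.001,0],"dr": [0,0,0],"gripper": 0.008},{"slide": [0,-0.002,0],"dr": [0,0,0],"gripper": 0.008},{"slide": [0,-0.003,0],"dr": [0,0,0],"gripper": 0.008},{"slide": [0,-0.003,0],"dr": [0,0,0],"gripper": 0.008},{"slide": [0,-0.003,0],"dr": [0,0,0],"gripper": 0.008}]}}

```text
time: 14.05
tool_pos: [0.5772, 0.0534, 0.1158]
tcp_rot: [[0.965, -0.002, 0.262], [-0.262, -0.0, 0.965], [-0.002, -1.0, -0.001]]
ft_force: [3.9, -4.9, -16.6]
finger_gap: 0.012
```

>>> {"method": "drive_tool", "body": {"rows": [{"slide": [0,-0.001,0],"dr": [0,0,0],"gripper": 0.008},{"slide": [0,-0.002,0],"dr": [0,0,0],"gripper": 0.008},{"slide": [0,-0.002,0],"dr": [0,0,0],"gripper": 0.008},{"slide": [0,-0.002,0],"dr": [0,0,0],"gripper": 0.008},{"slide": [0,-0.002,0],"dr": [0,0,0],"gripper": 0.008},{"slide": [0,-0.002,0],"dr": [0,0,0],"gripper": 0.008},{"slide": [0,-0.002,0],"dr": [0,0,0],"gripper": 0.008}]}}

```text
time: 14.75
tool_pos: [0.5768, 0.0534, 0.116]
tcp_rot: [[0.965, -0.004, 0.262], [-0.262, -0.0, 0.965], [-0.004, -1.0, -0.001]]
ft_force: [5.4, -5.6, -25.1]
finger_gap: 0.0123
```

```bash
python3 look.py w11
```

```text
14.8 [0.5768 0.0534 0.116 ] [[0.965, -0.004, 0.262], [-0.262, -0.0, 0.965], [-0.004, -1.0, -0.001]] [  6.   -4.4 -25.7] 0.011934513181024441 0.0016483387505718768
cam tcp [0.5763 0.0534 0.1159]
yaw -0.26502147432338746
```

View pics/w11.png

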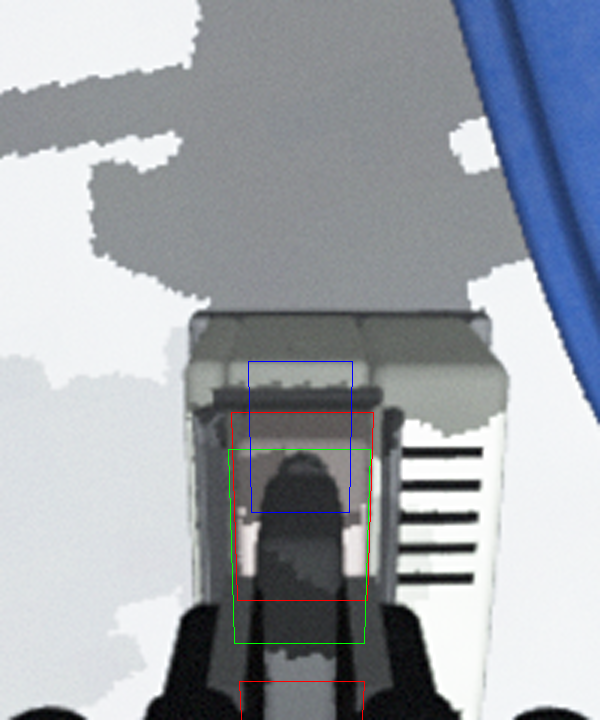

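The tug passed: z 0.116 (2 mm of catch play plus 8 mm of handle), a hard end stop at 25 N, held over 0.7 s. I press it home again.

>>> {"method": "drive_tool", "body": {"rows": [{"slide": [0,0.004,0],"dr": [0,0,0],"gripper": 0.008},{"slide": [0,0.008,0],"dr": [0,0,0],"gripper": 0.008},{"slide": [0,0.011,0],"dr": [0,0,0],"gripper": 0.008},{"slide": [0,0.014,0],"dr": [0,0,0],"gripper": 0.008},{"slide": [0,0.016,0],"dr": [0,0,0],"gripper": 0.008},{"slide": [0,0.018,0],"dr": [0,0,0],"gripper": 0.008},{"slide": [0,0.018,0],"dr": [0,0,0],"gripper": 0.008}]}}

```text
time: 15.5
tool_pos: [0.5783, 0.0533, 0.1061]
tcp_rot: [[0.965, 0.004, 0.262], [-0.262, -0.001, 0.965], [0.004, -1.0, 0.0]]
ft_force: [-3.2, -5.3, 12.7]
finger_gap: 0.0119
```

>>> {"method": "drive_tool", "body": {"rows": [{"slide": [0,-0.001,0],"dr": [0,0,0],"gripper": 0.008},{"slide": [0,-0.001,0],"dr": [0,0,0],"gripper": 0.03},{"slide": [0,-0.001,0],"dr": [0,0,0],"gripper": 0.045},{"slide": [0,-0.001,0],"dr": [0,0,0],"gripper": 0.045},{"slide": [0,-0.001,0],"dr": [0,0,0],"gripper": 0.045}]}}

```text
time: 16.0
tool_pos: [0.5776, 0.0542, 0.1032]
tcp_rot: [[0.965, 0.0, 0.262], [-0.262, 0.001, 0.965], [0.0, -1.0, 0.001]]
ft_force: [-0.1, -0.3, -0.0]
finger_gap: 0.0449
```

```bash
python3 look.py w12
```

```text
16.05 [0.5776 0.0541 0.1031] [[0.965, 0.0, 0.262], [-0.262, 0.001, 0.965], [-0.0, -1.0, 0.001]] [-0.5 -0.5 -0.3] 0.0451713047631644 0.005093048185116917
cam tcp [0.5771 0.0543 0.1032]
yaw -0.26503600714035336
```

View pics/w12.png

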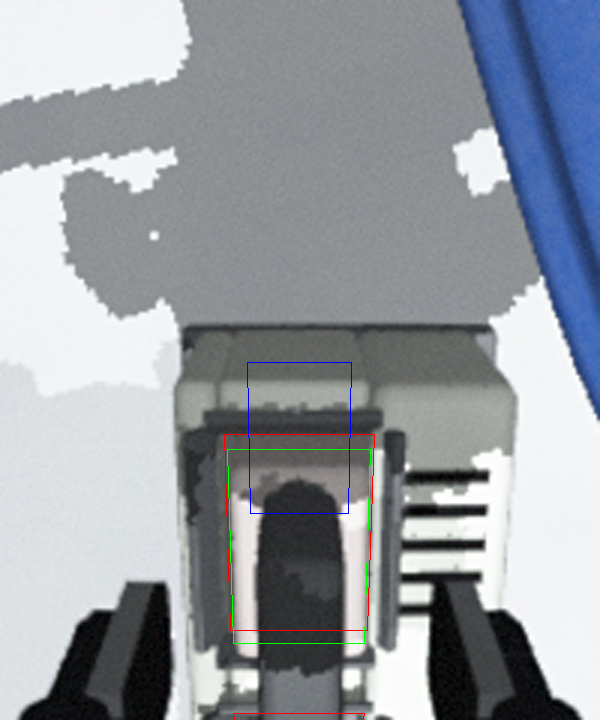

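Released, with the fingers clear on both sides. I retreat straight up and check.

>>> {"method": "drive_tool", "body": {"rows": [{"slide": [0,-0.02,0],"dr": [0,0,0],"gripper": 0.045},{"slide": [0,-0.05,0],"dr": [0,0,0],"gripper": 0.045},{"slide": [0,-0.09,0],"dr": [0,0,0],"gripper": 0.045},{"slide": [0,-0.13,0],"dr": [0,0,0],"gripper": 0.045},{"slide": [0,-0.15,0],"dr": [0,0,0],"gripper": 0.045},{"slide": [0,-0.15,-0.03],"dr": [0,0,0],"gripper": 0.045},{"slide": [0,-0.15,-0.06],"dr": [0,0,0],"gripper": 0.045},{"slide": [0,-0.15,-0.07],"dr": [0,0,0],"gripper": 0.045}]}}

```text
time: 16.85
tool_pos: [0.5586, -0.0157, 0.2533]
tcp_rot: [[0.965, -0.0, 0.264], [-0.264, -0.001, 0.965], [0.0, -1.0, -0.001]]
ft_force: [-0.6, 0.4, 0.4]
finger_gap: 0.0448
```

>>> {"method": "drive_tool", "body": {"rows": [{"slide": [0,0,0],"dr": [0,0,0],"gripper": 0.045},{"slide": [0,0,0],"dr": [0,0,0],"gripper": 0.045},{"slide": [0,0,0],"dr": [0,0,0],"gripper": 0.045}]}}

```text
time: 17.15
tool_pos: [0.5594, -0.0129, 0.2529]
tcp_rot: [[0.965, -0.0, 0.261], [-0.261, 0.001, 0.965], [-0.0, -1.0, 0.001]]
ft_force: [-0.6, -0.1, 0.4]
finger_gap: 0.0449
```

Run:
```python
from bench import r
from ov import *
c=r.read_camera("wrist");s=r.read_camera("side");t=r.read_camera("top")
print(r.observe()["time"],r.observe()["tool_pos"])
S=[]
for (x,y,h) in((.5764,.0517,.008),(.5764,.0517,.028)):
  col=((0,0,255),(0,255,0)) if h<.02 else ((255,0,255),(255,255,0))
  S+=[(rect(x,y,-.265,-.007,.007,-.021,.021,h+.112),col[0]),(rect(x,y,-.265,-.014,.014,-.022,.022,h+.072),col[1])]
overlay(c,240,60,130,130,6,S[:2],True,"pics/f1.png")
overlay(s,270,150,80,80,7,S[:2],False,"pics/f2.png")
cv2.imwrite("pics/f3.png",s["frame"]);cv2.imwrite("pics/f4.png",t["frame"])
```

```text
17.3 [ 0.55936136 -0.01313579  0.25300724]
```

View pics/f1.png

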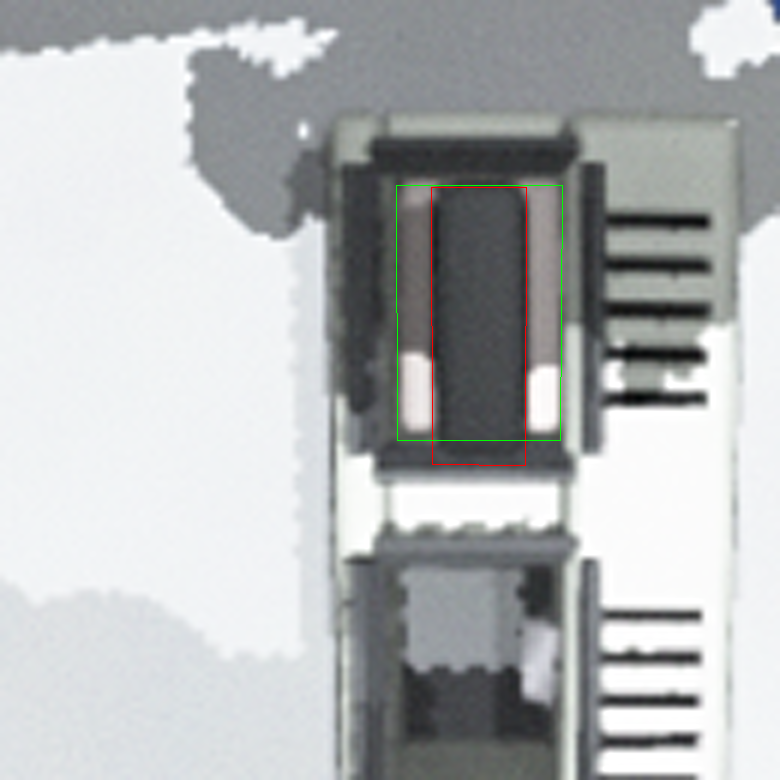

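View pics/f2.png

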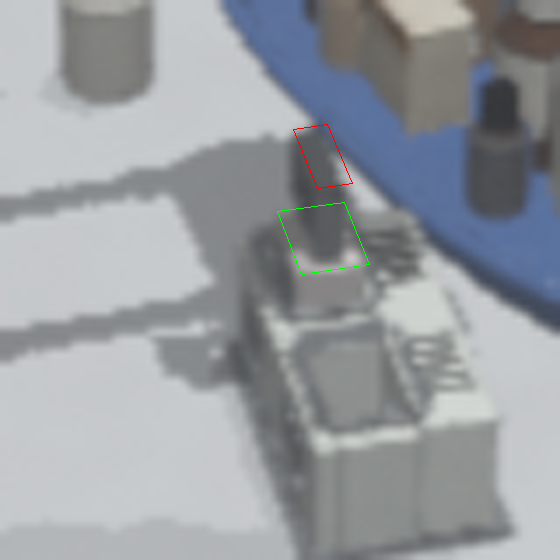

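View pics/f3.png

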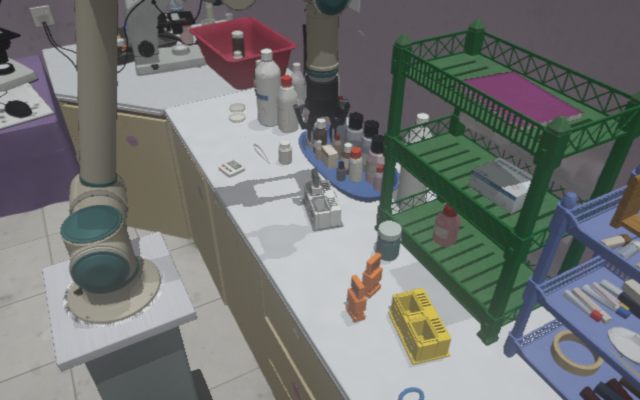

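The cartridge sits in the left bay at the home height in both views. Jar (388,240), timer (232,168) and bottle (285,152) have not moved, and the gripper is clear. I hand in.

```bash
python3 -c "
from bench import r
print(r.hand_in())"
```

```text
the job is handed in; nothing more can be done
None
```

The white cartridge is clipped fully home in the left bay, which passed the tug, and let go. I handed in at about 17.3 s of the 59 s.

- **Right bay (worn):** I pressed the cartridge home there first. Under the tug the pull peaked at about 5.4 N and then fell to about 1 N as it lifted free. The wrist picture afterwards showed it still held in the same grip, so the catch gave way rather than my grip.
- **Left bay (sound):** I pressed it home with about 19 N and then tugged. The handle drew out to its end stop, with the gripper rising 10 mm in all: about 2 mm of catch play plus 8 mm of handle. It held about 25 N for over half a second.
- **Final state:** I pressed it down again to home height (gripper at 0.106 m under about 13 N), released it and backed off. The last wrist picture matches the home position closely. In the side view the outline sits a few pixels to one side, as it did for the cartridge before I moved it, so I put that down to calibration and pose error.
- **Bystanders:** The jar, timer and small white bottle are where they were in the last side picture, and nothing was touching the robot.

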